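# Clamp a handle blank in the boring jig

## Robot

A 6-joint arm with a two-finger parallel gripper is mounted at the origin on a cart in front of the work surface, level with it; the furniture and walls round the work are solid. World frame = base frame: x ahead of the robot, y to its left, z up, the work surface at z = 0. Lengths are in m, angles in rad, forces in N, time in s.
With the tool pointing down it reaches from about 0.35 to 0.85 m from the base axis. Payload 8.1 kg.
Tool frame: the origin (TCP) lies on the mounting face of the last link; the fingertips stand 186 mm ahead of it and the grasp point (between the pads) lies 167 mm ahead of it; z points along the fingers, y is the line along which they close (so a half turn about z gives the same grasp; the last joint's range is limited). The gripper opens to 93 mm and grips with 3 to 60 N. Pads are 15 mm wide; open, the fingers measure 128 mm over their backs; the gripper's body (75 mm by 188 mm) begins 65 mm behind the grasp point.
Start: joints at [1.241, 0.13, 1.488, -0, 1.523, -0.085], TCP at [0.145, 0.582, 0.405] pointing down, gripper open.
Joint ranges: [-2.96, 2.96], [-0.89, 2.26], [0.02, 2.5], [-1.34, 4.48], [0, 2.73], [-2.66, 2.66]. Speed limits (rad/s): [2.39, 2.39, 2.79, 3.14, 3.14, 3.14].

## Interface

Orientations are given as a rotation vector (axis times angle).
In Python, from plant import * gives the robot as it stands. The module is installed in compiled form; this text tells all that it offers.
- The arm moves only by the tool arm_command, never from a script. Its argument "increments" is a list of rows, each a list of 6 numbers: the shift along the tool's x, y, z in units of 0.2 m (1.0 is 0.2 m), then the turn, a rotation vector about the tool's x, y, z in units of pi rad (1.0 is pi rad). A call has exactly 5 rows; each row is the pose to reach, as a shift and turn from the pose commanded when the call began, along the tool's axes at that moment, turning the shorter way round; what a row does not reach only later rows make up. A row lasts 1/8 s, in which the tool goes at most 62.5 mm and 10.7 degrees, less where a joint would pass 70% of its speed; a pose out of reach is approached as far as the arm can. A call with a number of a shift or a turn outside -1 to 1 is refused whole. A call with a gripper value outside its range is refused whole. "fingers" is the closure, from -1 (fully open) to 1 (shut), set as the call begins (left out, the last holds). The fingers move at their own pace and stop on an object; "force" is the grip in N (left out, the last holds). Time passes only in rows, so rows that repeat a pose let the fingers close, or fill a call up. It gives the time, the measured TCP pose, the force, the opening and the grip force at its end, in the units of the state.
- read_state(): the state, without advancing time (a new reading comes with each control period).
- read_camera(name): name is "scene" or "top" or "wrist"; returns a dict with "image" (384x512x3 uint8, red, green, blue), "fx", "fy", "cx", "cy" (pixels), "T" (4x4, takes a point from camera to world coordinates). Camera axes: x right, y down, z forward; pixel columns grow to the right and rows downward; lengths in m; the calibration is good to about 2 mm. The wrist camera is an equidistant fisheye: a pixel r from the principal point sees the ray r / f radians off the axis. A picture is of the moment at which its call begins. There is no depth.
- close_job(): hands the job in; it is judged then, once.
The state is a dict: "t": time; "q": joint angles; "dq": joint speeds; "joint_torque": joint torques, N m; "tool_pos": TCP position; "orientation": TCP orientation; "force": force on the tool from outside, world axes, zero at the start; "wrist_torque": the same for the moment, N m; "opening": finger opening in m; "gripper_force": force on a finger pad.
Only numpy, scipy, OpenCV 4.12 (cv2) and the standard library are available. Lean on these libraries where they do the work, as an engineer would, in place of code of your own. Each camera call takes 0.05 s, during which the arm holds its last target. There are 200 camera calls.

## Task

Get the turned handle blank ready for boring: lay it in the two V saddles of the jig with its tenon towards the drill bush, slide it along until its butt end is pushed firmly up against the depth stop, without shifting the stop from its setting. Then swing the strap over and press it down gently until the spring bolt snaps over its nose and it holds the blank by itself. Leave the things lying around where they are.

Things in the scene. Friction and masses are not known exactly. Their poses are not given: they have to be found in the camera images.
- blank_mid (a point): Centre of the handle blank to be clamped: plain pale turned wood, 160 mm long, 28 mm thick, about 70 g. Its y axis runs along the wood: the flat butt end is at y = -80 mm, at the other end a thinner tenon (21 mm thick, 14.5 mm long) ends at y = +80 mm. Lies on the bench at the start, tenon roughly to the left, centre 14 mm up.
- jig: Boring jig, screwed to the bench; plywood base 12 mm thick, 148 x 280 mm. Origin on the bench under the middle of the V. Its y axis runs along the V to the drill-bush plate (y = 122 to 132 mm, 68 mm high, 44 wide); x points to the strap's hinge. Steel saddles at y = -62 to -36 and 36 to 62 mm, x within 27 mm, tops 42 mm high; their 90-degree V is open 36 mm at the top. Between them only the base.
- v_mid (a point): Middle of the V on the axis that a seated blank has, 44 mm above the bench, axes as the jig's. In line with it at the -y end is the depth stop: a steel rod with an 18 mm round face in a post. Each job has it set elsewhere: its face is at y = -68 to -88 mm, not measured, to be found by feel (or seen). The rod is only held by friction and slips if pushed with over 12 N; push the blank home with 4 to 8 N.
- strap (a joint): Angle of the clamp strap (rad): 0 = level across the blank, latched at about 0.01; it starts leant back open at 2.5 to 2.85. Hinge pin along the jig's y at x = +40, y = 49, z = 70 mm (jig frame). Stiff hinge: stays where it is left; about 1.5 N square to its nose moves it. Beyond 0 there is play to -0.03, then a hard stop. Press it to just below 0 for the bolt to click over.
- strap_nose (a point): Centre of the strap's rounded nose, 92 mm from the hinge pin. The steel strap is 20 mm wide, 8 mm thick, flat from 8 mm to 96 mm from the pin. 40 mm from the pin its sprung rubber pad stands 11 mm out below and a 15 mm nut and stem 12 mm out on top; clear strap to press on at 58 to 78 mm. The pad's spring and the bolt resist over the last 0.15 rad: about 6 to 13 N pressing 67 mm from the pin.
- bolt (a joint): Spring bolt with a bevelled nose in a steel housing at the front of the jig (x = -62 to -84, y = 37 to 61 mm, 89 mm high; its nose reaches x = -50, 75 to 85 mm high; black ball knob behind it). Value in m: 0 = out, over the nose of a latched strap; the strap's nose pushes it in by up to 7 mm in passing and it springs back with a click.
- ferrule_1: Bystander: small steel ferrule 26 mm wide and high, standing on the bench; origin under its centre.
- ferrule_2: Bystander: a second such ferrule, 26 mm wide and high; origin under its centre.
- handle_raw_2: Bystander: a shorter rough handle blank without tenon, 135 x 26 mm, lying further back; origin under its centre.
- glue_bottle: Bystander: white glue bottle with a red nozzle, 42 x 51 x 150 mm, standing behind the jig; origin under its centre.

How it is judged:
On the way, in this order (a step that is already met when the one before it is completed fails the run):
1. lying in both saddles, the strap still open, the blank's butt end is pushed firmly (over 3 N, a moment is enough) against the depth stop (z of blank_mid in the frame of jig below 0.046 m and angle between the y axis of blank_mid and the y axis of jig, either way round below 0.03 rad and y of depth_stop_c0 in the frame of blank_mid between -0.0845 and -0.08 m and contact force between blank and depth_stop_c0 above 3 N and value of joint strap above 0.3 rad).
2. the strap is latched over the blank (value of joint strap below 0.025 rad and value of joint bolt below 0.0015 m), for 0.2 s.
At the end, for the whole second after the job is handed in: The blank lies centred in both V saddles (axis within 2 mm and 0.03 rad of the V), tenon to the bush, butt end within 2 mm of the depth stop; the strap is latched under the bolt and by itself presses on the blank with more than 3 N; blank at rest (all of step 2 and x of blank_mid in the frame of jig between -0.002 and 0.002 m and z of blank_mid in the frame of jig between 0.042 and 0.046 m and angle between the y axis of blank_mid and the y axis of jig, either way round below 0.03 rad and y of depth_stop_c0 in the frame of blank_mid between -0.0845 and -0.08 m and contact force between strap and blank above 3 N and linear speed of blank below 0.01 m/s); the robot touches nothing.
It fails at once if the depth stop is pushed out of its setting by more than 2 mm (distance of depth_stop_c0 from where it was at the start of the episode above 0.002 m).
It fails at once if the strap is pressed down on the blank by the robot with more than 30 N (value of joint strap below 0.3 rad and contact force between any of the fingers, the arm and strap above 30 N).
It fails at once if the blank is rammed into the jig with more than 60 N (contact force between blank and jig above 60 N).
It fails at once if a bystander is shifted by more than 20 mm (distance of any of ferrule_1, ferrule_2, handle_raw_2, glue_bottle from where it was at the start of the episode above 0.02 m).
It also fails if it takes over 67 s, if anything falls off the work surface, if the arm or the gripper's body presses on something with over 40 N, if the wrist force passes 120 N, or if a joint passes its speed limit or range.

## Working session

There is one attempt and no reset: what is moved stays moved. The work goes in short steps, Python scripts to look and compute and a tool call to move; the robot and the scene stay as the last step left them, time stands still between calls to the robot, and variables do not carry over. Pictures are saved under pics/ and viewed, at most 10 in all, crops included, and the job is handed in when it is done.

Besides the shell and the picture viewer there is one more tool, called after "Emit:" as a command line: name --pt "numbers of a row" for each row, then --argument value for the rest. arm_command: Moves the arm, as the interface text tells. Shifts and turns lie within -1 to 1; 1 stands for 0.2 m of shift or pi rad of turn. Its arguments: {"type":"object","properties":{"increments":{"type":"array","items":{"type":"array","items":{"type":"number","minimum":-1,"maximum":1}}},"fingers":{"type":"number"},"force":{"type":"number"}},"required":["increments"]}

```bash
mkdir -p pics; python3 - <<'E'
from plant import *
import cv2,numpy as np
s=read_state();print(s)
for n in("scene","top"):
    c=read_camera(n);cv2.imwrite(f"pics/{n}1.png",c["image"][:,:,::-1]);np.savez(f"{n}1.npz",**c)
    print(n,c["fx"],c["fy"],c["cx"],c["cy"],np.round(c["T"],4).tolist())
a=cv2.imread("pics/scene1.png");b=cv2.imread("pics/top1.png")
cv2.imwrite("pics/top1b.png",cv2.resize(b,(800,600),interpolation=cv2.INTER_CUBIC))
cv2.imwrite("pics/scene1b.png",cv2.resize(a,(800,600),interpolation=cv2.INTER_CUBIC))
E
```

```text
{'t': 0.0, 'q': array([ 1.24060453e+00,  1.31155855e-01,  1.48927432e+00, -1.87411403e-05,
        1.52298290e+00, -8.54244885e-02]), 'dq': array([ 8.75127930e-04,  2.34311210e-05, -4.06566087e-04, -6.85223603e-04,
        4.08123041e-04,  4.03965452e-04]), 'joint_torque': array([-7.64043543e-04, -5.59851873e+01, -4.91761708e+01,  7.67472899e-02,
        3.53988656e-02, -1.80213797e-04]), 'tool_pos': array([0.14532085, 0.5819026 , 0.40369303]), 'orientation': array([-3.83475342e-01, -3.11773934e+00,  2.80373530e-03]), 'force': array([-0.82346436, -0.11870091,  0.12870632]), 'wrist_torque': array([-0.00444894, -0.00454312,  0.12080904]), 'gripper_force': 0.0, 'opening': 0.09326433569423778}
scene 470.5887255209561 470.5887255209561 258.3262263876935 187.51507301734316 [[0.6323, -0.513, 0.5805, -0.1964], [-0.7744, -0.399, 0.4909, -0.6853], [-0.0202, -0.76, -0.6496, 0.9471], [0.0, 0.0, 0.0, 1.0]]
top 349.68473425973957 349.68473425973957 257.53525962833805 195.806974056265 [[-0.0079, -0.9966, 0.0826, 0.5018], [-1.0, 0.008, 0.0006, -0.0071], [-0.0012, -0.0826, -0.9966, 1.0642], [0.0, 0.0, 0.0, 1.0]]
```

View pics/top1b.png

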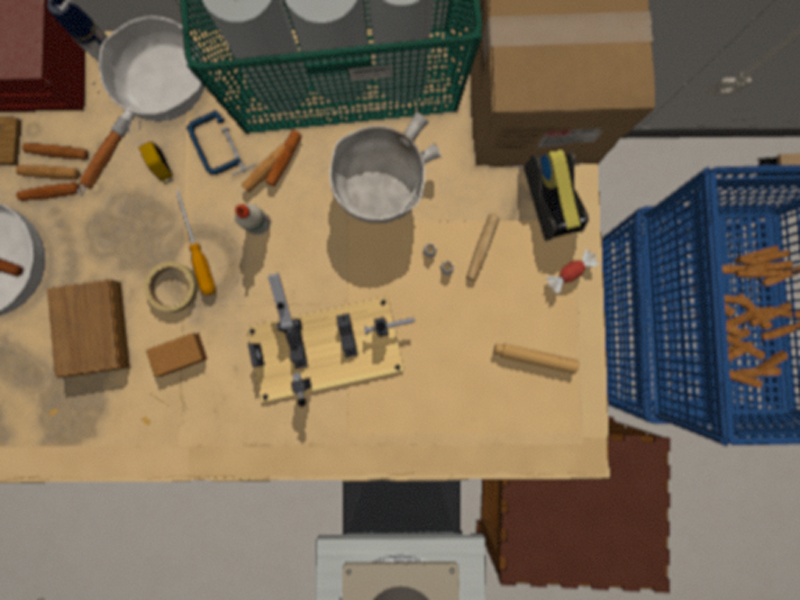

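View pics/scene1b.png

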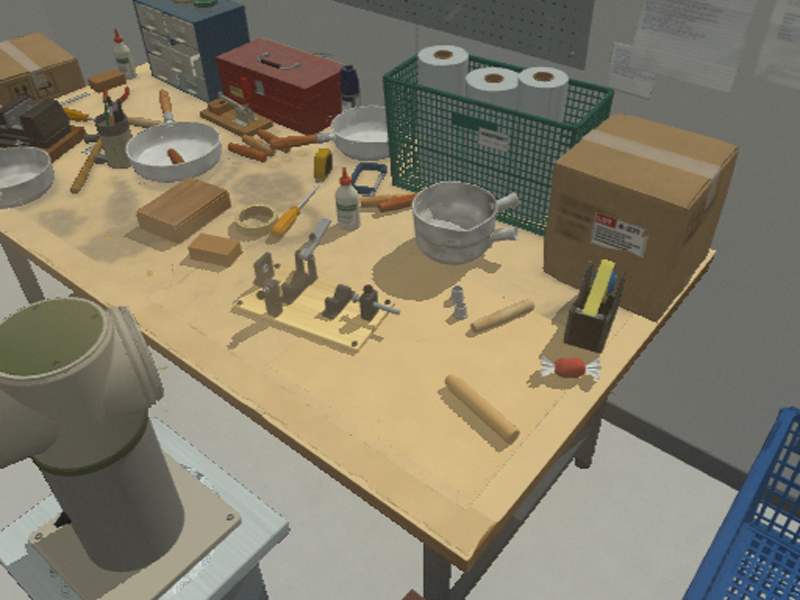

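The top view shows the jig around (325,348), the blank from (497,348) at the tenon to (578,366) at the butt, and the ferrules at (429,251) and (447,268). Next I'll enlarge these areas.

```bash
python3 - <<'E'
import cv2,numpy as np
b=cv2.imread("pics/top1.png")
j=cv2.resize(b[165:265,155:275],None,fx=6.6,fy=6,interpolation=cv2.INTER_CUBIC)  # placeholder scale
j=cv2.resize(b[172:264,155:270],(690,552),interpolation=cv2.INTER_CUBIC)
cv2.imwrite("pics/j1.png",j)
cv2.imwrite("pics/b1.png",cv2.resize(b[205:250,305:380],(750,450),interpolation=cv2.INTER_CUBIC))
E
```

```text
(no output)
```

View pics/j1.png

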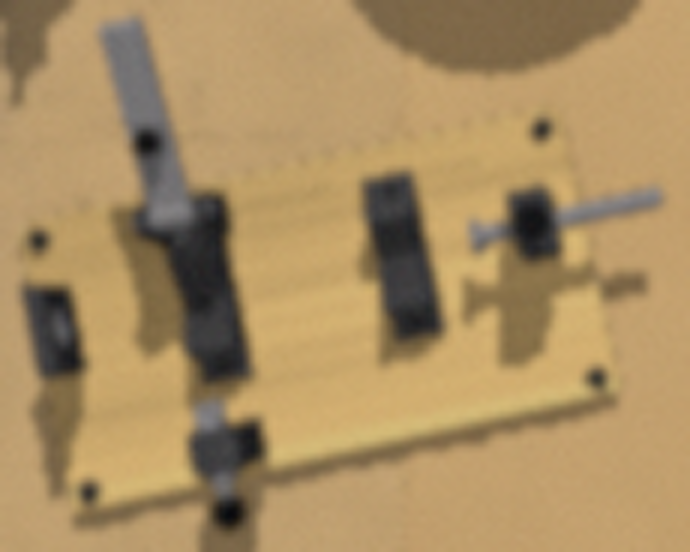

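View pics/b1.png

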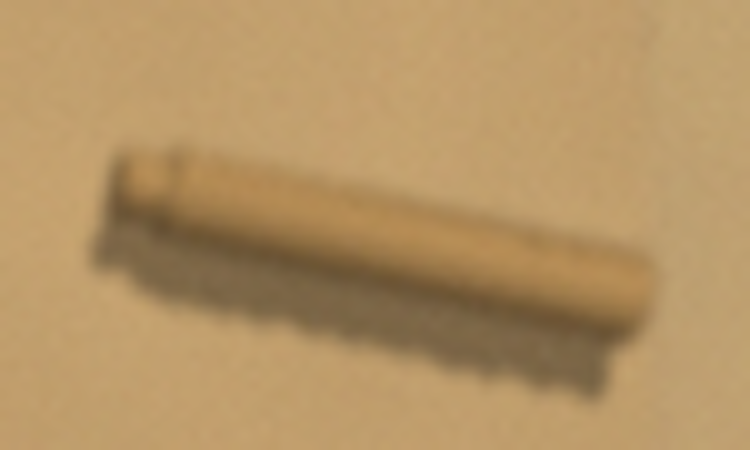

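```bash
cat > h.py <<'E'
import numpy as np
from scipy.optimize import least_squares
def cam(n): return dict(np.load(n+".npz"))
def ray(c,u,v,z):
    d=c["T"][:3,:3]@[(u-c["cx"])/c["fx"],(v-c["cy"])/c["fy"],1];o=c["T"][:3,3]
    return o+d*(z-o[2])/d[2]
def proj(c,p):
    q=c["T"][:3,:3].T@(np.asarray(p)-c["T"][:3,3]);return np.array([c["fx"]*q[0]/q[2]+c["cx"],c["fy"]*q[1]/q[2]+c["cy"]])
def jw(j,p):
    c,s=np.cos(j[2]),np.sin(j[2]);return np.array([j[0]+c*p[0]-s*p[1],j[1]+s*p[0]+c*p[1],p[2]])
E
python3 - <<'E'
from h import *
c=cam("top1")
f=lambda u,v:(155+u/6,172+v/6)
scr=[ray(c,*f(*p),.013) for p in((38,240),(542,128),(596,377),(88,492))]
print(np.round(scr,4)); print("ctr",np.mean(scr,0))
ax=(scr[0]-scr[1]+scr[3]-scr[2]);print("ang",np.arctan2(-ax[0],ax[1]))
ax=(scr[0]+scr[1]-scr[3]-scr[2]);print("ang2",np.arctan2(ax[1],ax[0]))
sad=[ray(c,*f(*p),.042) for p in((365,180),(412,172),(440,328),(392,338))];print("sad",np.mean(sad,0),np.round(sad,4))
bp=[ray(c,*f(*p),.068) for p in((24,290),(68,285),(82,372),(40,378))];print("bush",np.mean(bp,0))
th=np.arctan2(-ax[1],ax[0])
g=lambda u,v:(305+u/10,205+v/10)
T=ray(c,*g(118,183),.014);B=ray(c,*g(645,295),.014);print("blank",T,B,np.linalg.norm(T-B),(T+B)/2,np.arctan2(-(T-B)[0],(T-B)[1]))
print("stop",ray(c,*f(473,237),.044), "strap nose", ray(c,*f(122,25),.12))
for p in((429,251),(447,268)): print("fer",ray(c,p[0]*.64,p[1]*.64,.02))
E
```

```text
[[0.5424 0.283  0.013 ]
 [0.5967 0.0302 0.013 ]
 [0.4719 0.004  0.013 ]
 [0.4172 0.2564 0.013 ]]
ctr [0.50705487 0.14340603 0.013     ]
ang 0.21256060584525763
ang2 0.20869900567322403
sad [0.53291092 0.09757355 0.042     ] [[0.5693 0.1158 0.042 ]
 [0.573  0.0928 0.042 ]
 [0.497  0.0792 0.042 ]
 [0.4924 0.1025 0.042 ]]
bush [0.49707914 0.25988694 0.068     ]
blank [ 0.50481256 -0.18328028  0.014     ] [ 0.47023759 -0.33982837  0.014     ] 0.16032072071519402 [ 0.48752508 -0.26155433  0.014     ] -0.21736899063869305
stop [0.54095724 0.06295429 0.044     ] strap nose [0.63549562 0.21681098 0.12      ]
fer [ 0.69452533 -0.0588165   0.02      ]
fer [ 0.66106841 -0.0931322   0.02      ]
```

```bash
cat >> h.py <<'E'
def go(pos,yaw,R=None):
    """increments from present pose to tool-down pose at yaw (angle of tool y in the world) or to R"""
    from plant import read_state
    from scipy.spatial.transform import Rotation as Ro
    s=read_state();R0=Ro.from_rotvec(s["orientation"])
    if R is None:
        c,n=np.cos(yaw),np.sin(yaw);R=np.array([[-n,c,0],[c,n,0],[0,0,-1]])
    d=R0.inv().apply(np.asarray(pos)-s["tool_pos"])/.2
    r=(R0.inv()*Ro.from_matrix(R)).as_rotvec()/np.pi
    print("t",round(s["t"],2),"inc",np.round(d,4),np.round(r,4),"F",np.round(s["force"],1))
J=(0.5228,0.146,0.2105)
E
python3 - <<'E'
from h import *
c=cam("top1")
for p in((24,290),(40,378)):print(ray(c,155+p[0]/6,172+p[1]/6,.068))
print(jw(J,(-22,132,0)),[jw(J,(s*.022,.132,.068)) for s in(1,-1)])
go((.49,.13,.40),.21)
E
```

```text
[0.51662617 0.27414052 0.068     ]
[0.47510221 0.26594644 0.068     ]
[-48.57283775 124.63543069   0.        ] [array([0.51673313, 0.27968318, 0.068     ]), array([0.47370436, 0.27048943, 0.068     ])]
t 0.1 inc [-2.2196 -1.7746  0.0215] [-5.000e-04  3.000e-04  3.552e-01] F [-0.5 -0.5  0.2]
```

Emit:
arm_command --pt "-1 -0.8 0 0 0 0.3" --pt "-1 -0.8 0 0 0 0.3" --pt "-1 -0.8 0 0 0 0.3" --pt "-1 -0.8 0 0 0 0.3" --pt "-1 -0.8 0 0 0 0.3"

```text
t: 0.72
tool_pos: [0.3027, 0.3755, 0.4044]
orientation: [1.765, 2.598, -0.001]
force: [-0.1, -0.1, 0.3]
opening: 0.0928
gripper_force: 0.0
```

```bash
python3 -c "
from h import *
go((.49,.13,.40),.21)"
```

```text
t 0.72 inc [-1.4864  0.4181  0.0238] [-0.      0.0004  0.0534] F [-0.1 -0.1  0.3]
```

Emit:
arm_command --pt "-1 0.28 0 0 0 0.053" --pt "-1 0.28 0 0 0 0.053" --pt "-1 0.28 0 0 0 0.053" --pt "-1 0.28 0 0 0 0.053" --pt "-1 0.28 0 0 0 0.053"

```text
t: 1.35
tool_pos: [0.4289, 0.2132, 0.4043]
orientation: [-1.965, -2.451, 0.001]
force: [-0.8, -0.2, -0.5]
opening: 0.093
gripper_force: 0.0
```

```bash
python3 - <<'E'
from h import *
from plant import *
import cv2
c=read_camera("wrist");np.savez("w1.npz",**c);print(c["fx"],c["cx"],c["cy"],np.round(c["T"],3).tolist())
cv2.imwrite("pics/w1.png",cv2.resize(c["image"][:,:,::-1],(800,600),interpolation=cv2.INTER_CUBIC))
go((.4875,-.2616,.28),-.2174)
E
```

```text
297.3186396354542 256.39690355778697 194.54725695682654 [[0.976, 0.207, 0.061, 0.412], [0.216, -0.935, -0.28, 0.29], [-0.001, 0.286, -0.958, 0.385], [0.0, 0.0, 0.0, 1.0]]
t 1.4 inc [-2.3861 -0.2303  0.6214] [-0.0003  0.      0.1393] F [0.1 0.2 0.3]
```

View pics/w1.png

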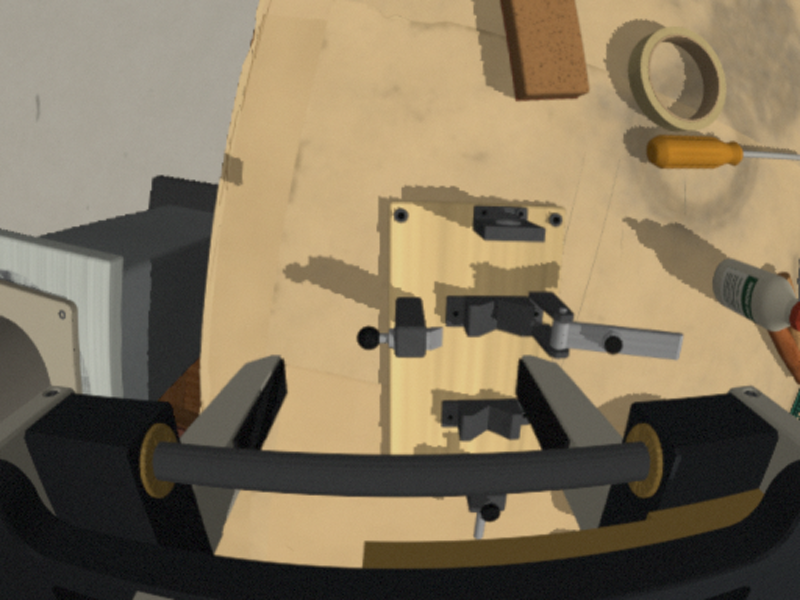

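```bash
cat >> h.py <<'E'
def wray(c,u,v,z):
    d=np.array([u-c["cx"],v-c["cy"]]);r=np.hypot(*d);a=r/c["fx"]
    q=np.array([*(d/r*np.sin(a)),np.cos(a)]);q=c["T"][:3,:3]@q;o=c["T"][:3,3]
    return o+q*(z-o[2])/q[2]
def wj(J,p):
    c,s=np.cos(J[2]),np.sin(J[2]);d=np.asarray(p)[:2]-J[:2];return np.round([c*d[0]+s*d[1],-s*d[0]+c*d[1]],4)
E
python3 - <<'E'
from h import *
c=cam("w1");w=lambda u,v,z:wray(c,u*.64,v*.64,z)
for n,u,v,z in(("scr1",400,215,.013),("scr2",556,220,.013),("bushtopL",474,222,.068),("bush top L2",475,240,.068),("bushR",545,240,.068),("housing",397,300,.089),("hous2",424,300,.089),("hous3",396,325,.089),("boltnose",442,335,.08),("saddleL",447,297,.042),("sadL2",447,325,.042),("strapnose a",682,333,.11),("b",680,358,.11),("sad2L",442,402,.042),("base corner",391,204,.012),("corner2",565,208,.012)):
    p=w(u,v,z);print(n,np.round(p,4),wj(J,p))
E
```

```text
scr1 [0.4192 0.2539 0.013 ] [-0.0788  0.1272]
scr2 [0.5459 0.2805 0.013 ] [0.0507 0.1267]
bushtopL [0.4687 0.266  0.068 ] [-0.0278  0.1287]
bush top L2 [0.4725 0.254  0.068 ] [-0.0266  0.1161]
bushR [0.5219 0.266  0.068 ] [0.0242 0.1176]
housing [0.4279 0.206  0.089 ] [-0.0803  0.0785]
hous2 [0.4454 0.2098 0.089 ] [-0.0624  0.0786]
hous3 [0.431  0.1887 0.089 ] [-0.0809  0.0609]
boltnose [0.4646 0.1853 0.08  ] [-0.0487  0.0506]
saddleL [0.4674 0.2032 0.042 ] [-0.0422  0.0675]
sadL2 [0.473  0.1811 0.042 ] [-0.0413  0.0448]
strapnose a [0.6324 0.2325 0.11  ] [0.1252 0.0617]
b [0.6394 0.2139 0.11  ] [0.1282 0.042 ]
sad2L [0.4862 0.114  0.042 ] [-0.0425 -0.0237]
base corner [0.4103 0.261  0.012 ] [-0.086   0.1359]
corner2 [0.5513 0.2923 0.012 ] [0.0585 0.1371]
```

Emit:
arm_command --pt "-1 -0.1 0.2 0 0 0.07" --pt "-1 -0.1 0.2 0 0 0.07" --pt "-1 -0.1 0.2 0 0 0.07" --pt "-1 -0.1 0.2 0 0 0.07" --pt "-1 -0.1 0.2 0 0 0.07"

```text
t: 2.02
tool_pos: [0.4526, 0.0153, 0.3645]
orientation: [-2.22, -2.222, 0.0]
force: [0.1, 0.5, -0.2]
opening: 0.0925
gripper_force: 0.0
```

```bash
python3 - <<'E'
from h import *
from plant import *
import cv2
c=read_camera("wrist");np.savez("w2.npz",**c)
cv2.imwrite("pics/w2.png",cv2.resize(c["image"][:,:,::-1],(800,600),interpolation=cv2.INTER_CUBIC))
go((.4875,-.2616,.28),-.2174)
E
```

```text
t 2.08 inc [-1.3894  0.1709  0.4232] [-0.0001 -0.0002  0.0699] F [-0.1  0.5  0.3]
```

View pics/w2.png

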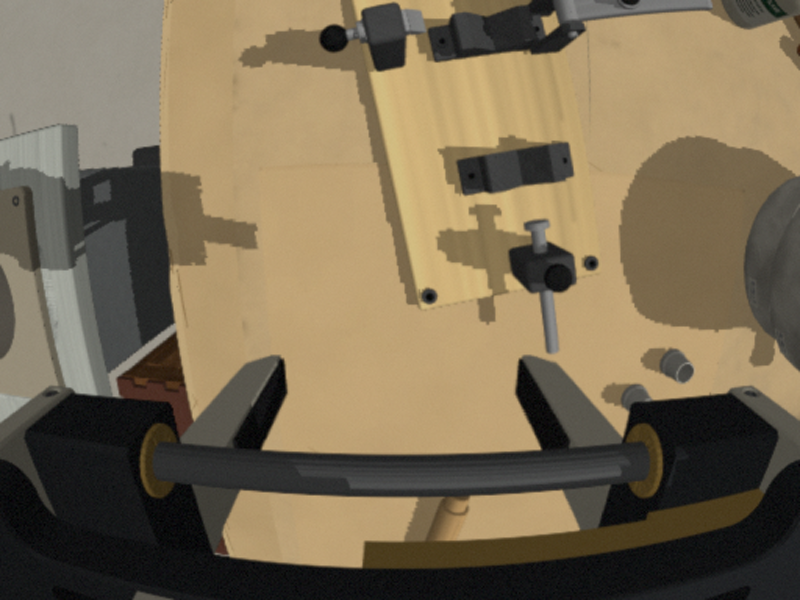

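```bash
python3 - <<'E'
from h import *
c=cam("w2");w=lambda u,v,z:wray(c,u*.64,v*.64,z)
for n,u,v,z in(("scrL",429,297,.013),("scrR",591,264,.013),("cornerL",421,308,.012),("stop top of face",537,220,.048),("sad2 V far",519,152,.03),("sad2 mid near",527,188,.025),("sad 2 flange near L",462,195,.02),("flR",573,177,.02),("post top",530,250,.055),("knob",558,277,.055),("rod end",552,352,.044),("tenon",455,500,.02)):
    p=w(u,v,z);print(n,np.round(p,4),wj(J,p))
E
```

```text
scrL [0.4739 0.0007 0.013 ] [-0.0782 -0.1319]
scrR [0.5995 0.0274 0.013 ] [ 0.0503 -0.132 ]
cornerL [ 0.4681 -0.0082  0.012 ] [-0.0858 -0.1393]
stop top of face [0.5424 0.0633 0.048 ] [ 0.0019 -0.085 ]
sad2 V far [0.5333 0.1082 0.03  ] [ 0.0024 -0.0392]
sad2 mid near [0.541  0.0833 0.025 ] [ 0.0047 -0.0651]
sad 2 flange near L [0.4956 0.0767 0.02  ] [-0.0411 -0.0621]
flR [0.5773 0.0931 0.02  ] [ 0.0423 -0.0632]
post top [0.5366 0.0443 0.055 ] [-0.0077 -0.1024]
knob [0.5576 0.0265 0.055 ] [ 0.009  -0.1241]
rod end [ 0.5627 -0.0319  0.044 ] [ 0.0019 -0.1823]
tenon [ 0.5018 -0.187   0.02  ] [-0.0901 -0.3212]
```

Emit:
arm_command --pt "-1 0.12 0.2 0 0 0.07" --pt "-1 0.12 0.2 0 0 0.07" --pt "-1 0.12 0.2 0 0 0.07" --pt "-1 0.12 0.2 0 0 0.07" --pt "-1 0.12 0.2 0 0 0.07"

```text
t: 2.7
tool_pos: [0.4777, -0.184, 0.3246]
orientation: [-2.449, -1.966, -0.0]
force: [-0.3, -0.2, 0.1]
opening: 0.0927
gripper_force: 0.0
```

```bash
python3 - <<'E'
from h import *
go((.4875-.015*.216,-.2616-.015*.976,.28),-.2174)
E
```

```text
t 2.7 inc [-0.4435  0.1318  0.2227] [-0.0002 -0.0003 -0.0001] F [-0.3 -0.2  0.1]
```

Emit:
arm_command --pt "-0.4435 0.132 0 0 0 0" --pt "-0.4435 0.132 0.2 0 0 0" --pt "-0.4435 0.132 0.4 0 0 0" --pt "-0.4435 0.132 0.55 0 0 0" --pt "-0.4435 0.132 0.6 0 0 0"

```text
t: 3.32
tool_pos: [0.484, -0.2744, 0.2032]
orientation: [-2.445, -1.968, 0.001]
force: [0.4, 0.5, -0.5]
opening: 0.0932
gripper_force: 0.0
```

```bash
python3 - <<'E'
from h import *
from plant import *
import cv2
go((.4875-.015*.216,-.2616-.015*.976,.19),-.2174)
c=read_camera("wrist");np.savez("w3.npz",**c)
cv2.imwrite("pics/w3.png",c["image"][:,:,::-1])
E
```

```text
t 3.33 inc [-0.0088  0.0036  0.0659] [-0.0009 -0.0006  0.0006] F [ 0.4  0.5 -0.5]
```

View pics/w3.png

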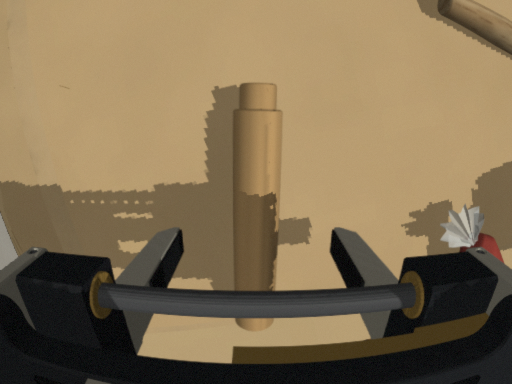

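The blank sits centred between the fingers and lined up with them, with the tenon at (258,84) and the butt at (254,328). I'll go down and grip it.

Emit:
arm_command --pt "-0.005 0 0.04 0 0 0" --pt "-0.005 0 0.062 0 0 0" --pt "-0.005 0 0.062 0 0 0" --pt "-0.005 0 0.062 0 0 0" --pt "-0.005 0 0.062 0 0 0"

```text
t: 4.0
tool_pos: [0.4837, -0.2784, 0.1928]
orientation: [2.449, 1.966, 0.0]
force: [-0.3, -0.2, -0.6]
opening: 0.093
gripper_force: 0.0
```

Emit:
arm_command --pt "0 0 0 0 0 0" --pt "0 0 0 0 0 0" --pt "0 0 0 0 0 0" --pt "0 0 0 0 0 0" --pt "0 0 0 0 0 0" --fingers 1 --force 20

```text
t: 4.62
tool_pos: [0.4836, -0.2782, 0.1923]
orientation: [-2.45, -1.967, 0.0]
force: [-0.1, 0.3, 0.8]
opening: 0.0474
gripper_force: 0.0
```

```bash
sed -i 's/^J=.*/J=(0.5240,0.1438,0.2105)/' h.py; python3 - <<'E'
from h import *
p=jw(J,(0,.010-.015,.32));print(p);go(p,J[2])
E
```

```text
[0.52504474 0.13891037 0.32      ]
t 4.62 inc [ 2.0811 -0.2483 -0.6383] [-0.     -0.     -0.1364] F [-0.1  0.3  0.8]
```

Emit:
arm_command --pt "0 0 0 0 0 0" --pt "0 0 0 0 0 0" --pt "0 0 0 0 0 0" --pt "0 0 -0.02 0 0 0" --pt "0 0 -0.04 0 0 0"

```text
t: 5.25
tool_pos: [0.4836, -0.2782, 0.2006]
orientation: [2.45, 1.967, 0.0]
force: [-1.2, -0.5, -0.2]
opening: 0.0274
gripper_force: 20.0
```

Emit:
arm_command --pt "0 0 -0.2 0 0 0" --pt "0 0 -0.45 0 0 0" --pt "0.1 0 -0.6 0 0 0" --pt "0.4 -0.05 -0.6 0 0 0" --pt "0.7 -0.08 -0.6 0 0 -0.03"

```text
t: 5.88
tool_pos: [0.4982, -0.137, 0.3216]
orientation: [2.353, 2.079, 0.002]
force: [0.0, 0.4, -1.1]
opening: 0.0273
gripper_force: 20.0
```

```bash
python3 - <<'E'
from h import *
p=jw(J,(0,.008-.017,.32));go(p,J[2])
E
```

```text
t 5.88 inc [ 1.3668 -0.0303  0.0073] [ 0.0006  0.0002 -0.1063] F [ 0.   0.4 -1.1]
```

Emit:
arm_command --pt "0.3 0 0 0 0 -0.04" --pt "0.6 -0.01 0 0 0 -0.08" --pt "0.85 -0.02 0 0 0 -0.1063" --pt "1 -0.025 0 0 0 -0.1063" --pt "1 -0.025 0 0 0 -0.1063"

```text
t: 6.5
tool_pos: [0.5178, 0.063, 0.3207]
orientation: [1.972, 2.445, 0.001]
force: [0.3, -0.5, -0.6]
opening: 0.0272
gripper_force: 20.0
```

```bash
python3 - <<'E'
from h import *
p=jw(J,(0,.008-.017,.25));go(p,J[2])
E
```

```text
t 6.5 inc [0.3433 0.1155 0.3537] [ 0.0002 -0.0001  0.001 ] F [ 0.3 -0.5 -0.6]
```

Emit:
arm_command --pt "0.2 0.08 0 0 0 0" --pt "0.343 0.1155 0.1 0 0 0" --pt "0.343 0.1155 0.25 0 0 0" --pt "0.343 0.1155 0.36 0 0 0" --pt "0.343 0.1155 0.36 0 0 0"

```text
t: 7.12
tool_pos: [0.5252, 0.1319, 0.2464]
orientation: [-1.975, -2.44, 0.005]
force: [-0.2, 0.2, -0.9]
opening: 0.0275
gripper_force: 20.0
```

```bash
python3 - <<'E'
from h import *
from plant import *
import cv2
p=jw(J,(0,.008-.017,.23));go(p,J[2])
c=read_camera("wrist");np.savez("w4.npz",**c);w=c["image"][:,:,::-1]
c=read_camera("top");t=cv2.resize(c["image"][172:264,155:270,::-1],(480,384),interpolation=cv2.INTER_CUBIC)
c=read_camera("scene");s=cv2.resize(c["image"][110:240,130:290,::-1],(394,320),interpolation=cv2.INTER_CUBIC)
cv2.imwrite("pics/w4.png",w);cv2.imwrite("pics/t4.png",t)
o=np.zeros((600,800,3),np.uint8);o[:300,:400]=cv2.resize(w,(400,300));o[300:600,:375]=cv2.resize(t,(375,300));o[:320,404:798]=s
cv2.imwrite("pics/m4.png",o)
E
```

```text
t 7.12 inc [0.0146 0.0067 0.0822] [-0.0013  0.     -0.0003] F [-0.2  0.2 -0.9]
```

View pics/m4.png

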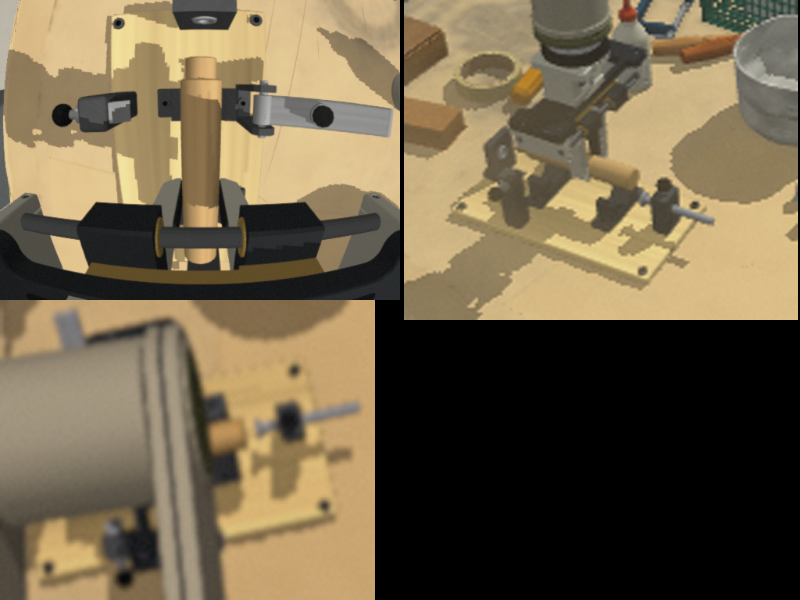

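The blank is above the V and in line with it, and the butt is clear of the stop (butt (243,432), stop (257,427) in the top crop). I'll lower it slowly.

Emit:
arm_command --pt "0.0146 0.0067 0.02 0 0 0" --pt "0.0146 0.0067 0.04 0 0 0" --pt "0.0146 0.0067 0.06 0 0 0" --pt "0.0146 0.0067 0.07 0 0 0" --pt "0.0146 0.0067 0.08 0 0 0"

```text
t: 7.9
tool_pos: [0.5268, 0.1361, 0.2321]
orientation: [-1.976, -2.442, 0.0]
force: [-0.8, 0.3, -0.3]
opening: 0.0274
gripper_force: 20.0
```

Emit:
arm_command --pt "0 0 0.005 0 0 0" --pt "0 0 0.01 0 0 0" --pt "0 0 0.015 0 0 0" --pt "0 0 0.02 0 0 0" --pt "0 0 0.02 0 0 0"

```text
t: 8.52
tool_pos: [0.5268, 0.1361, 0.2282]
orientation: [-1.976, -2.442, 0.0]
force: [1.6, 0.3, -0.7]
opening: 0.027
gripper_force: 20.0
```

```bash
python3 - <<'E'
from h import *
p=jw(J,(0,.008-.017,.2225));go(p,J[2])
E
```

```text
t 8.53 inc [-0.0043 -0.0058  0.0287] [-0.  0. -0.] F [ 1.6  0.3 -0.7]
```

Emit:
arm_command --pt "0 0 0.004 0 0 0" --pt "0 0 0.008 0 0 0" --pt "0 0 0.012 0 0 0" --pt "0 0 0.015 0 0 0" --pt "0 0 0.015 0 0 0"

```text
t: 9.15
tool_pos: [0.5268, 0.1361, 0.2253]
orientation: [-1.976, -2.442, 0.0]
force: [-0.1, 0.1, -0.9]
opening: 0.0273
gripper_force: 20.0
```

Emit:
arm_command --pt "0 0 0.003 0 0 0" --pt "0 0 0.006 0 0 0" --pt "0 0 0.009 0 0 0" --pt "0 0 0.012 0 0 0" --pt "0 0 0.012 0 0 0"

```text
t: 9.78
tool_pos: [0.5268, 0.1361, 0.2229]
orientation: [-1.976, -2.442, 0.0]
force: [0.1, -0.7, -0.7]
opening: 0.0272
gripper_force: 20.0
```

Emit:
arm_command --pt "0 0 0.003 0 0 0" --pt "0 0 0.006 0 0 0" --pt "0 0 0.008 0 0 0" --pt "0 0 0.01 0 0 0" --pt "0 0 0.01 0 0 0"

```text
t: 10.4
tool_pos: [0.527, 0.1361, 0.2225]
orientation: [1.976, 2.442, -0.0]
force: [-8.1, -2.1, 14.7]
opening: 0.0274
gripper_force: 20.0
```

Emit:
arm_command --pt "0 -0.003 -0.005 0 0 0" --pt "0 -0.006 -0.005 0 0 0" --pt "0 -0.008 -0.005 0 0 0" --pt "0 -0.008 -0.003 0 0 0" --pt "0 -0.008 0 0 0 0"

```text
t: 11.02
tool_pos: [0.5261, 0.136, 0.2222]
orientation: [1.975, 2.441, 0.003]
force: [0.7, 0.6, 9.1]
opening: 0.0277
gripper_force: 20.0
```

Emit:
arm_command --pt "0 0 -0.005 0 0 0" --pt "-0.005 0 -0.005 0 0 0" --pt "-0.01 0 -0.005 0 0 0" --pt "-0.015 0 -0.005 0 0 0" --pt "-0.02 0 -0.005 0 0 0" --force 8

```text
t: 11.65
tool_pos: [0.5266, 0.1323, 0.2225]
orientation: [1.976, 2.442, 0.003]
force: [3.2, 4.1, 4.1]
opening: 0.0281
gripper_force: 8.0
```

Emit:
arm_command --pt "-0.002 0 0 0 0 0" --pt "-0.004 0 0 0 0 0" --pt "-0.006 0 0 0 0 0" --pt "-0.008 0 0 0 0 0" --pt "-0.01 0 0 0 0 0"

```text
t: 12.28
tool_pos: [0.527, 0.1304, 0.2225]
orientation: [1.976, 2.442, 0.003]
force: [4.1, 5.4, 3.6]
opening: 0.0277
gripper_force: 8.0
```

Emit:
arm_command --pt "0 0.0015 0 0 0 0" --pt "0 0.003 -0.001 0 0 0" --pt "0 0.003 -0.002 0 0 0" --pt "0 0.003 -0.002 0 0 0" --pt "0 0.003 -0.002 0 0 0"

```text
t: 12.9
tool_pos: [0.5273, 0.1302, 0.2224]
orientation: [1.976, 2.442, 0.001]
force: [4.9, 3.4, 3.8]
opening: 0.0274
gripper_force: 8.0
```

```bash
python3 - <<'E'
from h import *
from plant import *
s=read_state();print(s["tool_pos"],s["force"],wj(J,s["force"]+np.array([J[0],J[1],0])),s["wrist_torque"],wj(J,s["tool_pos"]))
E
```

```text
[0.52729612 0.13018158 0.22243776] [4.92329421 3.38949102 3.7641751 ] [5.5229 2.286 ] [ 6.35568389e-01 -6.06761436e-01  3.28796629e-04] [ 0.0004 -0.014 ]
```

Emit:
arm_command --pt "0 0 0 0 0 0" --pt "0 0 0 0 0 0" --pt "0 0 0 0 0 0" --pt "0 0 0 0 0 0" --pt "0 0 0 0 0 0" --fingers 0

```text
t: 13.52
tool_pos: [0.5271, 0.13, 0.2222]
orientation: [-1.976, -2.442, 0.0]
force: [0.1, -0.6, 0.5]
opening: 0.0463
gripper_force: 0.0
```

```bash
python3 - <<'E'
from h import *
from plant import *
import cv2
s=read_state();print(s["tool_pos"],s["force"],wj(J,s["force"]+np.array([J[0],J[1],0])),s["wrist_torque"],wj(J,s["tool_pos"]))
c=read_camera("wrist");np.savez("w5.npz",**c);w=c["image"][:,:,::-1]
t=read_camera("top")["image"][195:245,205:265,::-1]
c=read_camera("scene");np.savez("s5.npz",**c);s=c["image"][165:240,200:290,::-1]
o=np.zeros((600,800,3),np.uint8);o[:300,:400]=cv2.resize(w,(400,300));o[300:600,:360]=cv2.resize(t,(360,300),interpolation=cv2.INTER_CUBIC);o[:330,402:798]=cv2.resize(s,(396,330),interpolation=cv2.INTER_CUBIC)
o[335:600,402:782]=cv2.resize(w[192:325,160:350],(380,265),interpolation=cv2.INTER_CUBIC)
cv2.imwrite("pics/m5.png",o)
E
```

```text
[0.52706772 0.12997152 0.22223953] [ 0.09544972 -0.64885354  0.49005389] [-0.0422 -0.6545] [-0.06691682  0.06111704  0.08983564] [ 0.0001 -0.0142]
```

View pics/m5.png

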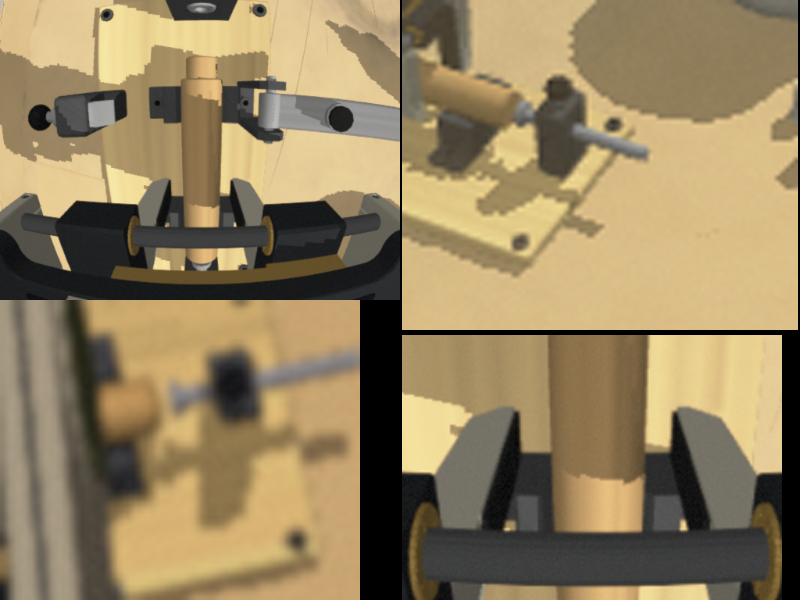

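The blank lies in the V, centred between the fingers, about 5–7 mm short of the stop (butt at (157,410), stop face at (172,400) in the top crop). I'll regrip lightly and push.

Emit:
arm_command --pt "0 0 0 0 0 0" --pt "0 0 0 0 0 0" --pt "0 0 0 0 0 0" --pt "0 0 0 0 0 0" --pt "0 0 0 0 0 0" --fingers 1 --force 6

```text
t: 14.3
tool_pos: [0.5274, 0.13, 0.2226]
orientation: [1.976, 2.442, 0.001]
force: [2.8, 0.6, 1.4]
opening: 0.0276
gripper_force: 6.0
```

Emit:
arm_command --pt "-0.003 0 0 0 0 0" --pt "-0.006 0 0 0 0 0" --pt "-0.009 0 0 0 0 0" --pt "-0.012 0 0 0 0 0" --pt "-0.015 0 0 0 0 0"

```text
t: 14.92
tool_pos: [0.528, 0.1272, 0.2226]
orientation: [1.976, 2.442, 0.001]
force: [2.6, 3.4, 2.8]
opening: 0.0277
gripper_force: 6.0
```

Emit:
arm_command --pt "0 0.002 0 0 0 0" --pt "-0.002 0.003 0 0 0 0" --pt "-0.004 0.003 0 0 0 0" --pt "-0.006 0.003 0 0 0 0" --pt "-0.008 0.003 0 0 0 0"

```text
t: 15.55
tool_pos: [0.5287, 0.1257, 0.2223]
orientation: [-1.976, -2.442, -0.0]
force: [1.7, 4.0, 3.8]
opening: 0.0278
gripper_force: 6.0
```

Emit:
arm_command --pt "-0.001 0 0 0 0 0" --pt "-0.002 0 0 0 0 0" --pt "-0.003 0 0 0 0 0" --pt "-0.004 0 0 0 0 0" --pt "-0.005 0 0 0 0 0"

```text
t: 16.18
tool_pos: [0.5289, 0.1247, 0.2224]
orientation: [1.976, 2.442, 0.0]
force: [1.4, 5.2, 4.1]
opening: 0.0277
gripper_force: 6.0
```

```bash
python3 - <<'E'
from h import *
from plant import *
s=read_state();print(s["tool_pos"],s["force"],wj(J,s["force"]+np.array([J[0],J[1],0])),s["wrist_torque"],wj(J,s["tool_pos"]))
E
```

```text
[0.52890777 0.12468603 0.22237663] [1.43982358 5.17565258 4.11731772] [2.4895 4.7606] [ 0.69852348 -0.23659959  0.03152522] [ 0.0008 -0.0197]
```

Emit:
arm_command --pt "-0.001 0 0 0 0 0" --pt "-0.002 0 0 0 0 0" --pt "-0.003 0 0 0 0 0" --pt "-0.004 0 0 0 0 0" --pt "-0.005 0 0 0 0 0"

```text
t: 16.8
tool_pos: [0.5291, 0.1237, 0.2223]
orientation: [-1.976, -2.442, -0.0]
force: [1.8, 3.5, 5.4]
opening: 0.0278
gripper_force: 6.0
```

Emit:
arm_command --pt "0 0 -0.002 0 0 0" --pt "-0.002 0 -0.004 0 0 0" --pt "-0.004 0 -0.004 0 0 0" --pt "-0.006 0 -0.004 0 0 0" --pt "-0.008 0 -0.004 0 0 0"

```text
t: 17.42
tool_pos: [0.5291, 0.1228, 0.2226]
orientation: [-1.975, -2.441, -0.001]
force: [1.8, 9.5, 0.3]
opening: 0.0278
gripper_force: 6.0
```

Force along the V is now about 9 N with almost no vertical load, so the butt is on the stop. I'll ease off and release.

Emit:
arm_command --pt "0.002 0 0 0 0 0" --pt "0.003 0 0 0 0 0" --pt "0.003 0 0 0 0 0" --pt "0.003 0 0 0 0 0" --pt "0.003 0 0 0 0 0"

```text
t: 18.05
tool_pos: [0.5291, 0.123, 0.2226]
orientation: [-1.975, -2.442, -0.0]
force: [3.1, 6.7, 1.0]
opening: 0.0278
gripper_force: 6.0
```

Emit:
arm_command --pt "0 0 0 0 0 0" --pt "0 0 0 0 0 0" --pt "0 0 0 0 0 0" --pt "0 0 0 0 0 0" --pt "0 0 0 0 0 0" --fingers 0.2

```text
t: 18.68
tool_pos: [0.5293, 0.1226, 0.2231]
orientation: [1.976, 2.442, -0.0]
force: [0.9, 0.1, -0.1]
opening: 0.0373
gripper_force: 0.0
```

Emit:
arm_command --pt "0 0 -0.03 0 0 0" --pt "0 0 -0.12 0 0 0" --pt "0 0 -0.3 0 0 0" --pt "0 0 -0.45 0 0 0" --pt "0 0 -0.5 0 0 0"

```text
t: 19.3
tool_pos: [0.5302, 0.1229, 0.3269]
orientation: [1.974, 2.44, 0.006]
force: [0.7, -0.7, -0.3]
opening: 0.0371
gripper_force: 0.0
```

```bash
python3 - <<'E'
from h import *
from plant import *
import cv2
s=read_state();print(wj(J,s["tool_pos"]))
c=read_camera("wrist");np.savez("w6.npz",**c);w=c["image"][:,:,::-1]
t=read_camera("top")["image"][195:245,205:265,::-1]
c=read_camera("scene");np.savez("s6.npz",**c);s=c["image"][130:220,150:270,::-1]
o=np.zeros((600,800,3),np.uint8);o[:300,:400]=cv2.resize(t,(400,300),interpolation=cv2.INTER_CUBIC);o[:300,400:]=cv2.resize(s,(400,300),interpolation=cv2.INTER_CUBIC)
o[300:]=cv2.resize(w[:192],(800,300),interpolation=cv2.INTER_CUBIC)
cv2.imwrite("pics/m6.png",o)
E
```

```text
[ 0.0017 -0.0218]
```

View pics/m6.png

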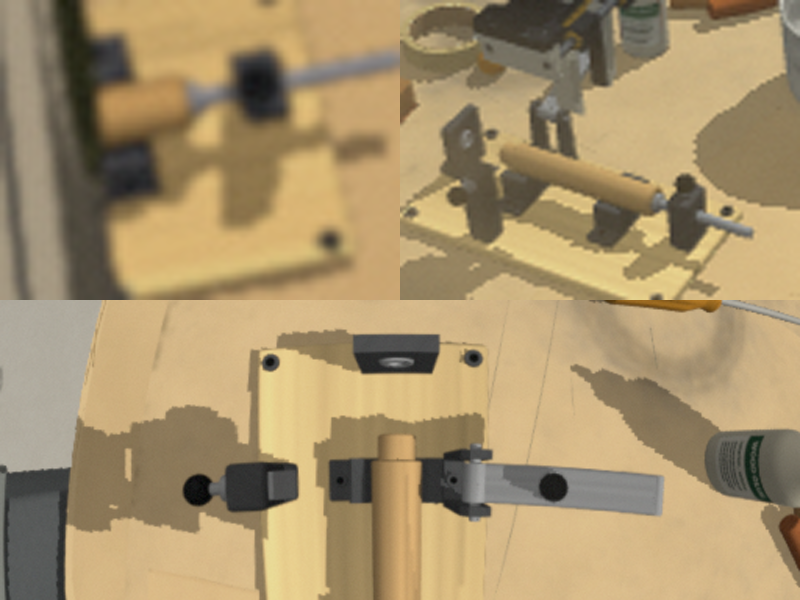

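The butt sits against the stop in both the top and scene crops, and the blank lies in both saddles. The strap nose is at (662,475–513) in the wrist crop. Next I'll fit the strap angle.

```bash
cat >> h.py <<'E'
def sp(a,r,y=.049,n=0): # strap point at r from pin, n along its top normal
    return jw(J,(.040-r*np.cos(a)+n*np.sin(a),y,.070+r*np.sin(a)+n*np.cos(a)))
E
python3 - <<'E'
from h import *
w1,w6,t=cam("w1"),cam("w6"),cam("top1")
obs=[(w1,wray,681*.64,345.5*.64),(w6,wray,423.7,125),(t,ray,155+120/6,172+24/6)]
for c,f,u,v in obs:
    e=[]
    for a in np.arange(2.4,2.95,.05):
        p=sp(a,.096);q=f(c,u,v,p[2]);e.append((round(a,2),*np.round(1e3*(wj(J,q)-wj(J,p)),1)))
    print(e[::2])
# glue bottle
c=t;p=ray(c,249*.64,212*.64,.14);print("glue",p,wj(J,p))
E
```

```text
[(np.float64(2.4), np.float64(-3.4), np.float64(15.5)), (np.float64(2.5), np.float64(-4.0), np.float64(12.5)), (np.float64(2.6), np.float64(-3.5), np.float64(9.2)), (np.float64(2.7), np.float64(-1.6), np.float64(5.8)), (np.float64(2.8), np.float64(1.3), np.float64(2.2)), (np.float64(2.9), np.float64(5.4), np.float64(-1.6))]
[(np.float64(2.4), np.float64(-0.2), np.float64(2.8)), (np.float64(2.5), np.float64(-1.6), np.float64(2.6)), (np.float64(2.6), np.float64(-2.0), np.float64(2.3)), (np.float64(2.7), np.float64(-1.1), np.float64(2.1)), (np.float64(2.8), np.float64(0.7), np.float64(1.8)), (np.float64(2.9), np.float64(3.8), np.float64(1.5))]
[(np.float64(2.4), np.float64(11.3), np.float64(-3.1)), (np.float64(2.5), np.float64(6.6), np.float64(-1.6)), (np.float64(2.6), np.float64(2.7), np.float64(0.0)), (np.float64(2.7), np.float64(-0.2), np.float64(1.7)), (np.float64(2.8), np.float64(-2.2), np.float64(3.5)), (np.float64(2.9), np.float64(-3.2), np.float64(5.4))]
glue [0.74287627 0.25633081 0.14      ] [0.2376 0.0643]
```

```bash
python3 - <<'E'
from h import *
p=sp(2.75,.082,.051);print(p);p[2]+=.167+.06;go(p,J[2]+np.pi/2)
E
```

```text
[0.62658046 0.21786903 0.1012962 ]
t 19.45 inc [ 0.3637  0.5749 -0.024 ] [ 2.e-04  2.e-04 -5.e-01] F [-0.6  0.7 -0.1]
```

Emit:
arm_command --pt "0.05 0.1 -0.1 0 0 -0.1" --pt "0.2 0.3 -0.1 0 0 -0.2" --pt "0.364 0.575 -0.1 0 0 -0.3" --pt "0.364 0.575 -0.1 0 0 -0.4" --pt "0.364 0.575 -0.05 0 0 -0.5" --fingers -0.2

```text
t: 20.08
tool_pos: [0.6268, 0.2187, 0.3303]
orientation: [-0.648, -3.071, 0.002]
force: [0.2, 0.3, -0.0]
opening: 0.0559
gripper_force: 0.0
```

Emit:
arm_command --pt "0 0 0 0 0 -0.06" --pt "0 0 0 0 0 -0.12" --pt "0 0 0 0 0 -0.2" --pt "0 0 0 0 0 -0.2" --pt "0 0 0 0 0 -0.2"

```text
t: 20.7
tool_pos: [0.6261, 0.2178, 0.331]
orientation: [0.321, -3.122, 0.001]
force: [0.2, -0.4, -0.4]
opening: 0.0557
gripper_force: 0.0
```

```bash
python3 - <<'E'
from h import *
p=sp(2.75,.082,.051);p[2]+=.167;go(p,J[2]+np.pi/2)
E
```

```text
t 20.7 inc [-3.500e-03 -1.000e-04  3.135e-01] [-0.     -0.001  -0.0018] F [ 0.2 -0.4 -0.4]
```

Emit:
arm_command --pt "0 0 0.1 0 0 0" --pt "0 0 0.2 0 0 0" --pt "0 0 0.26 0 0 0" --pt "0 0 0.31 0 0 0" --pt "0 0 0.31 0 0 0"

```text
t: 21.32
tool_pos: [0.6262, 0.2178, 0.2699]
orientation: [0.322, -3.123, 0.0]
force: [0.9, 0.7, 0.2]
opening: 0.0556
gripper_force: 0.0
```

Emit:
arm_command --pt "0 0 0 0 0 0" --pt "0 0 0 0 0 0" --pt "0 0 0 0 0 0" --pt "0 0 0 0 0 0" --pt "0 0 0 0 0 0" --fingers 1 --force 5

```text
t: 21.95
tool_pos: [0.6266, 0.2185, 0.2714]
orientation: [-0.323, 3.124, 0.002]
force: [0.0, 3.8, 0.9]
opening: 0.0197
gripper_force: 5.0
```

```bash
python3 - <<'E'
from h import *
from plant import *
s=read_state();x=wj(J,s["tool_pos"])[0]-.040;z=s["tool_pos"][2]-.167-.07
r=np.hypot(x,z);a0=np.arctan2(z,-x);print(r,a0)
for n in range(3):
    print([[round(float(v),3) for v in (r*(np.cos(a)-np.cos(b))/.2,-r*(np.sin(a)-np.sin(b))/.2)] for b in[a0-n*.9] for a in a0-n*.9-np.array([.18,.36,.54,.72,.9])])
E
```

```text
0.083349181206524 2.7155947475716964
[[0.037, -0.065], [0.085, -0.123], [0.143, -0.171], [0.208, -0.207], [0.278, -0.232]]
[[0.074, -0.012], [0.149, -0.01], [0.222, 0.006], [0.292, 0.034], [0.355, 0.074]]
[[0.055, 0.051], [0.1, 0.111], [0.134, 0.178], [0.155, 0.249], [0.163, 0.324]]
```

Emit:
arm_command --pt "0.037 0.002 -0.065 0 0 0" --pt "0.085 0.003 -0.123 0 0 0" --pt "0.143 0.003 -0.171 0 0 0" --pt "0.208 0.003 -0.207 0 0 0" --pt "0.278 0.003 -0.232 0 0 0" --force 8

```text
t: 22.58
tool_pos: [0.5718, 0.2071, 0.3193]
orientation: [-0.322, 3.122, 0.0]
force: [2.9, 3.0, -0.8]
opening: 0.0198
gripper_force: 8.0
```

Emit:
arm_command --pt "0.074 0.002 -0.012 0 0 0" --pt "0.149 0.002 -0.01 0 0 0" --pt "0.222 0.002 0.006 0 0 0" --pt "0.292 0.002 0.034 0 0 0" --pt "0.355 0.002 0.074 0 0 0"

```text
t: 23.2
tool_pos: [0.5022, 0.1925, 0.3054]
orientation: [-0.321, 3.122, -0.001]
force: [-4.2, -2.9, 10.6]
opening: 0.0195
gripper_force: 8.0
```

Emit:
arm_command --pt "0.04 0 0.035 0 0 0" --pt "0.07 0 0.07 0 0 0" --pt "0.1 0 0.111 0 0 0" --pt "0.12 0 0.15 0 0 0" --pt "0.12 0 0.15 0 0 0"

```text
t: 23.82
tool_pos: [0.4773, 0.1872, 0.2722]
orientation: [0.321, -3.121, 0.003]
force: [-5.7, -4.0, 2.9]
opening: 0.0203
gripper_force: 8.0
```

```bash
python3 - <<'E'
from h import *
from plant import *
s=read_state();j=wj(J,s["tool_pos"]);x=j[0]-.040;z=s["tool_pos"][2]-.167-.07
r=np.hypot(x,z);a0=np.arctan2(z,-x);print(j,r,a0,s["force"])
E
```

```text
[-0.0366  0.0522] 0.08429605075870573 0.4306319669280993 [-5.706098   -3.96452084  2.93826982]
```

Emit:
arm_command --pt "0 0 0 0 0 0" --pt "0 0 0 0 0 0" --pt "0 0 0 0 0 0" --pt "0 0 0 0 0 0" --pt "0 0 0 0 0 0" --fingers 0

```text
t: 24.45
tool_pos: [0.479, 0.1882, 0.2728]
orientation: [-0.322, 3.125, -0.0]
force: [1.0, 0.3, 0.3]
opening: 0.0466
gripper_force: 0.0
```

Emit:
arm_command --pt "0 0 -0.1 0 0 0" --pt "0 0 -0.2 0 0 0" --pt "-0.06 -0.01 -0.25 0 0 0" --pt "-0.06 -0.01 -0.25 0 0 0" --pt "-0.06 -0.01 -0.25 0 0 0"

```text
t: 25.08
tool_pos: [0.4907, 0.1886, 0.322]
orientation: [0.322, -3.124, 0.0]
force: [-0.3, 0.3, 0.3]
opening: 0.0465
gripper_force: 0.0
```

Emit:
arm_command --pt "0 0 0 0 0 0" --pt "0 0 0 0 0 0" --pt "0 0 0 0 0 0" --pt "0 0 0 0 0 0" --pt "0 0 0 0 0 0" --fingers 1

```text
t: 25.7
tool_pos: [0.4911, 0.1887, 0.3227]
orientation: [0.322, -3.125, 0.0]
force: [-0.2, 0.1, 0.9]
opening: 0.0024
gripper_force: 0.0
```

```bash
python3 - <<'E'
from h import *
from plant import *
import cv2
s=read_state();print(wj(J,s["tool_pos"]),s["opening"],s["force"])
p=jw(J,(-.027,.0505,.31));go(p,J[2]+np.pi/2)
E
```

```text
[-0.0228  0.0508] 0.002408374408836975 [-0.23837615  0.08114316  0.88049788]
t 25.7 inc [ 0.0209 -0.0014  0.0636] [-0.     -0.     -0.0016] F [-0.2  0.1  0.9]
```

Emit:
arm_command --pt "0.021 0 0.02 0 0 0" --pt "0.021 0 0.06 0 0 0" --pt "0.021 0 0.1 0 0 0" --pt "0.021 0 0.14 0 0 0" --pt "0.021 0 0.17 0 0 0"

```text
t: 26.32
tool_pos: [0.4869, 0.1878, 0.2879]
orientation: [0.322, -3.124, 0.0]
force: [-0.7, -0.1, 1.2]
opening: 0.0007
gripper_force: 0.3
```

Emit:
arm_command --pt "0 0 0.01 0 0 0" --pt "0 0 0.02 0 0 0" --pt "0 0 0.03 0 0 0" --pt "0 0 0.04 0 0 0" --pt "0 0 0.05 0 0 0"

```text
t: 26.95
tool_pos: [0.487, 0.1878, 0.2787]
orientation: [-0.322, 3.125, 0.0]
force: [-0.2, 0.5, 0.6]
opening: 0.0005
gripper_force: 0.2
```

Emit:
arm_command --pt "0 0 0.008 0 0 0" --pt "0 0 0.016 0 0 0" --pt "0 0 0.024 0 0 0" --pt "0 0 0.032 0 0 0" --pt "0 0 0.035 0 0 0"

```text
t: 27.58
tool_pos: [0.4869, 0.1878, 0.2716]
orientation: [0.322, -3.125, 0.0]
force: [0.1, 0.2, 0.2]
opening: 0.0009
gripper_force: 0.2
```

Emit:
arm_command --pt "0 0 0.004 0 0 0" --pt "0 0 0.008 0 0 0" --pt "0 0 0.012 0 0 0" --pt "0 0 0.016 0 0 0" --pt "0 0 0.02 0 0 0"

```text
t: 28.2
tool_pos: [0.4869, 0.1878, 0.2687]
orientation: [0.322, -3.124, 0.0]
force: [-7.5, -2.6, 10.8]
opening: 0.0003
gripper_force: 5.0
```

Emit:
arm_command --pt "0.003 0 0.002 0 0 0" --pt "0.004 0 0.005 0 0 0" --pt "0.005 0 0.008 0 0 0" --pt "0.005 0 0.011 0 0 0" --pt "0.006 0 0.014 0 0 0"

```text
t: 28.82
tool_pos: [0.4859, 0.1876, 0.2652]
orientation: [-0.322, 3.124, 0.0]
force: [-0.1, -1.1, 2.2]
opening: 0.0001
gripper_force: 1.3
```

Emit:
arm_command --pt "0.001 0 0.003 0 0 0" --pt "0.001 0 0.006 0 0 0" --pt "0.001 0 0.009 0 0 0" --pt "0.001 0 0.012 0 0 0" --pt "0.001 0 0.015 0 0 0"

```text
t: 29.45
tool_pos: [0.4856, 0.1875, 0.2619]
orientation: [-0.322, 3.125, -0.0]
force: [0.4, -0.8, 2.2]
opening: 0.0001
gripper_force: 1.0
```

```bash
cat >> h.py <<'E'
def wproj(c,p):
    q=c["T"][:3,:3].T@(np.asarray(p)-c["T"][:3,3]);a=np.arctan2(np.hypot(q[0],q[1]),q[2]);d=q[:2]/np.hypot(q[0],q[1])
    return c["fx"]*a*d+[c["cx"],c["cy"]]
E
python3 - <<'E'
from h import *
from plant import *
import cv2
c=read_camera("wrist");np.savez("w7.npz",**c);s=read_camera("scene");np.savez("s7.npz",**s);im=c["image"]
st=read_state();print(wj(J,st["tool_pos"]),st["force"])
print("cam",np.round(c["T"][:3,3],3))
for a in(0,.1,.2,.3,.45,.7,1.): print(a,[np.round(wproj(c,sp(a,r,y,n))).astype(int).tolist() for r,y,n in((.096,.039,.004),(.096,.059,.004),(.096,.049,-.004),(.075,.049,.004))],"scene",np.round(proj(s,sp(a,.094,.049,0))),np.round(proj(s,sp(a,.05,.039,0))))
print("bolt",wproj(c,jw(J,(-.05,.049,.08))),"hous",wproj(c,jw(J,(-.062,.037,.089))),wproj(c,jw(J,(-.062,.061,.089))))
u=int(round(wproj(c,sp(0.1,.096))[0]))
h=cv2.cvtColor(im,cv2.COLOR_RGB2HSV)
for v in range(100,330,3): print(v,[f"{h[v,x,2]}/{h[v,x,1]}" for x in range(196,330,8)])
E
```

```text
[-0.0284  0.0508] [0.23188207 0.32300105 0.88484717]
cam [0.408 0.17  0.242]
0 [[238, 197], [272, 197], [255, 193], [255, 230]] scene [177. 182.] [188. 174.]
0.1 [[237, 204], [273, 204], [255, 198], [255, 236]] scene [177. 179.] [188. 173.]
0.2 [[236, 213], [274, 212], [255, 205], [255, 244]] scene [177. 177.] [188. 172.]
0.3 [[235, 224], [274, 224], [255, 214], [255, 253]] scene [177. 174.] [188. 170.]
0.45 [[234, 246], [276, 245], [255, 233], [255, 270]] scene [177. 169.] [189. 168.]
0.7 [[232, 293], [278, 293], [255, 276], [255, 303]] scene [179. 161.] [189. 164.]
1.0 [[232, 358], [278, 357], [255, 340], [255, 347]] scene [182. 152.] [191. 159.]
bolt [254.9961412  210.18263966] hous [232.47298327 194.8970427 ] [277.02748864 194.64320517]
100 ['212/94', '212/95', '218/95', '217/94', '214/93', '215/90', '218/94', '62/95', '15/17', '140/91', '140/91', '142/93', '140/95', '136/92', '139/94', '139/94', '151/93']
103 ['214/93', '213/93', '215/94', '213/95', '217/93', '216/93', '215/93', '19/67', '17/60', '47/87', '141/90', '140/91', '140/91', '137/93', '137/93', '138/94', '199/96']
106 
[... 12166 characters left out ...]
/38', '27/38', '32/48', '27/38', '28/46', '29/18', '22/12']
319 ['28/9', '33/31', '27/28', '30/26', '28/36', '31/49', '23/22', '112/150', '94/125', '27/28', '29/44', '29/35', '27/38', '24/21', '26/39', '26/0', '25/51']
322 ['28/18', '27/19', '28/27', '30/43', '29/18', '25/41', '30/26', '109/154', '99/118', '31/25', '25/41', '29/26', '27/19', '31/41', '30/43', '26/10', '28/55']
325 ['22/23', '27/28', '26/29', '28/36', '26/59', '29/18', '31/33', '108/151', '98/112', '29/26', '30/26', '25/20', '26/29', '26/20', '30/17', '23/22', '27/28']
328 ['28/36', '24/21', '26/10', '29/44', '27/57', '26/29', '29/26', '101/146', '106/84', '28/9', '28/36', '30/43', '30/17', '25/20', '24/32', '28/27', '28/36']
```

Emit:
arm_command --pt "0 0 0.0015 0 0 0" --pt "0 0 0.003 0 0 0" --pt "0 0 0.0045 0 0 0" --pt "0 0 0.006 0 0 0" --pt "0 0 0.0075 0 0 0"

```text
t: 30.18
tool_pos: [0.4856, 0.1875, 0.2605]
orientation: [0.322, -3.125, -0.0]
force: [0.0, 0.1, 5.1]
opening: 0.0006
gripper_force: 2.3
```

Emit:
arm_command --pt "0 0 0.0015 0 0 0" --pt "0 0 0.003 0 0 0" --pt "0 0 0.0045 0 0 0" --pt "0 0 0.006 0 0 0" --pt "0 0 0.0075 0 0 0"

```text
t: 30.8
tool_pos: [0.4856, 0.1875, 0.2591]
orientation: [0.322, -3.125, 0.0]
force: [-1.8, -1.7, 6.0]
opening: 0.0
gripper_force: 3.3
```

```bash
python3 - <<'E'
from h import *
from plant import *
import cv2
c=read_camera("wrist");np.savez("w8.npz",**c);o=cam("w7")
for im in(o["image"],c["image"]):
    h=cv2.cvtColor(im,cv2.COLOR_RGB2HSV)[:,:,2];print([int(v) for v in np.median(h[140:240:2,252:266],1)])
print(read_state()["force"])
E
```

```text
[98, 93, 91, 89, 96, 104, 99, 90, 44, 48, 49, 50, 51, 50, 50, 50, 50, 50, 48, 49, 48, 48, 48, 48, 48, 48, 44, 40, 69, 73, 74, 74, 103, 101, 95, 96, 96, 96, 97, 96, 97, 96, 96, 96, 97, 90, 90, 89, 92, 89]
[98, 94, 93, 92, 84, 103, 102, 97, 66, 46, 48, 50, 50, 50, 50, 50, 50, 49, 49, 48, 48, 48, 48, 48, 49, 48, 48, 43, 45, 96, 92, 71, 72, 74, 73, 74, 94, 97, 98, 98, 97, 98, 97, 98, 96, 93, 90, 91, 89, 90]
[-2.3354779 -0.4671869  7.1376037]
```

```bash
python3 - <<'E'
from h import *
for n in("w7","w8"):
    c=cam(n);P=lambda x,z:round(float(wproj(c,jw(J,(x,.049,z)))[1]),1)
    print(n,"hous",P(-.062,.089),"bolt root top",P(-.062,.085),"out top",P(-.05,.085),"bev",P(-.05,.08),P(-.05,.075),"in7 top",P(-.057,.085),P(-.057,.075),"strap end a=.1",[round(float(wproj(c,sp(a,.096,.049,.004))[1]),1) for a in(0,.05,.1,.15)])
E
```

```text
w7 hous 194.8 bolt root top 192.7 out top 213.2 bev 210.2 207.4 in7 top 201.3 196.1 strap end a=.1 [197.2, 200.2, 203.7, 207.8]
w8 hous 196.5 bolt root top 194.4 out top 215.1 bev 212.1 209.2 in7 top 203.2 197.7 strap end a=.1 [198.9, 201.9, 205.6, 209.8]
```

Emit:
arm_command --pt "0 0 0.002 0 0 0" --pt "0 0 0.004 0 0 0" --pt "0 0 0.006 0 0 0" --pt "0 0 0.008 0 0 0" --pt "0 0 0.008 0 0 0"

```text
t: 31.48
tool_pos: [0.4856, 0.1875, 0.2582]
orientation: [0.322, -3.125, 0.0]
force: [-5.5, -1.2, 12.6]
opening: 0.0005
gripper_force: 6.4
```

Emit:
arm_command --pt "0 0 -0.01 0 0 0" --pt "0 0 -0.03 0 0 0" --pt "0 0 -0.1 0 0 0" --pt "0 0 -0.2 0 0 0" --pt "0 0 -0.3 0 0 0"

```text
t: 32.1
tool_pos: [0.4855, 0.1875, 0.3184]
orientation: [0.322, -3.125, 0.0]
force: [0.4, 0.8, -0.5]
opening: 0.0004
gripper_force: 0.0
```

```bash
python3 - <<'E'
from h import *
from plant import *
import cv2
c=read_camera("wrist");np.savez("w9.npz",**c);print(read_state()["tool_pos"])
h=cv2.cvtColor(c["image"],cv2.COLOR_RGB2HSV)
P=lambda x,z:np.round(wproj(c,jw(J,(x,.049,z)))).astype(int).tolist()
print("hous",P(-.062,.089),"bolt out top",P(-.05,.085),P(-.05,.075),"in7",P(-.057,.085),P(-.057,.075),"strap end",[np.round(wproj(c,sp(a,.096,.049,.004))).tolist() for a in(0,.1,.2,.43)],"nut",wproj(c,sp(0,.04,.049,.016)),"r58,78",wproj(c,sp(0,.058,.049,.004)),wproj(c,sp(.1,.058,.049,.004)))
for v in range(120,262,2): print(v,[f"{h[v,x,2]}/{h[v,x,1]}" for x in (232,240,248,254,260,266,274)])
E
```

```text
[0.48645157 0.18777499 0.32157864]
hous [255, 173] bolt out top [255, 187] [255, 184] in7 [255, 178] [255, 175] strap end [[255.0, 176.0], [255.0, 180.0], [255.0, 186.0], [255.0, 205.0]] nut [255.82029028 248.13323605] r58,78 [255.7061919  221.70541112] [255.69035997 225.1995338 ]
120 ['133/96', '138/92', '18/71', '28/18', '20/13', '18/28', '133/96']
122 ['134/97', '134/93', '27/19', '23/11', '24/11', '20/77', '131/93']
124 ['134/91', '134/91', '53/91', '26/20', '26/29', '38/54', '132/95']
126 ['133/94', '133/96', '119/92', '23/44', '25/31', '108/97', '132/93']
128 ['129/99', '131/103', '130/100', '49/10', '47/5', '129/101', '130/102']
130 ['183/106', '187/104', '150/104', '128/4', '126/4', '148/103', '151/105']
132 ['225/97', '226/100', '153/103', '122/4', '129/6', '153/105', '153/105']
134 ['228/94', '227/94', '145/102', '82/3', '103/2', '142/106', '156/103']
136 ['227/93', '226/95', '42/30', '105/5', '94/3', '39/7', '155/102']
138 ['228/94', '227/95', '54/5', '105/5', '110/2', '77/7', '153/103']
140 ['228/97', '228/97', '53/0', '140/2', '143/5', '80/10', '152/102']
142 ['226/99', 
[... 3562 characters left out ...]
1', '93/36', '92/33']
242 ['91/34', '92/36', '91/34', '27/9', '75/34', '94/38', '93/36']
244 ['93/33', '92/33', '93/36', '27/19', '73/31', '94/35', '92/36']
246 ['93/41', '91/34', '95/35', '28/18', '74/31', '96/37', '96/35']
248 ['92/33', '92/39', '92/36', '25/31', '75/34', '93/36', '93/33']
250 ['92/33', '94/35', '93/36', '28/46', '74/34', '93/33', '92/39']
252 ['92/33', '95/32', '94/35', '23/11', '64/36', '92/30', '89/34']
254 ['93/38', '92/30', '94/35', '26/29', '65/39', '94/35', '92/36']
256 ['94/33', '93/36', '92/36', '25/31', '62/37', '92/33', '93/33']
258 ['92/30', '95/38', '93/38', '23/67', '65/35', '93/36', '93/33']
260 ['93/30', '95/32', '93/36', '21/73', '62/29', '94/35', '94/38']
```

Emit:
arm_command --pt "0 0 0.1 0 0 0" --pt "0 0 0.2 0 0 0" --pt "0 0 0.26 0 0 0" --pt "0 0 0.275 0 0 0" --pt "0 0 0.278 0 0 0"

```text
t: 32.78
tool_pos: [0.4858, 0.1876, 0.2621]
orientation: [-0.322, 3.125, 0.0]
force: [-0.1, 0.5, -0.4]
opening: 0.0004
gripper_force: 0.0
```

Emit:
arm_command --pt "0 0 0.002 0 0 0" --pt "0 0 0.004 0 0 0" --pt "0 0 0.006 0 0 0" --pt "0 0 0.008 0 0 0" --pt "0 0 0.01 0 0 0"

```text
t: 33.4
tool_pos: [0.4858, 0.1876, 0.2602]
orientation: [-0.322, 3.124, 0.0]
force: [-0.8, -0.5, 5.8]
opening: 0.0005
gripper_force: 2.6
```

Emit:
arm_command --pt "0 0 -0.02 0 0 0" --pt "0 0 -0.1 0 0 0" --pt "0 0 -0.25 0 0 0" --pt "0 0 -0.4 0 0 0" --pt "0 0 -0.4 0 0 0"

```text
t: 34.02
tool_pos: [0.4866, 0.1878, 0.3436]
orientation: [-0.321, 3.119, 0.002]
force: [0.5, 0.1, -0.5]
opening: 0.0002
gripper_force: 0.0
```

```bash
python3 - <<'E'
from h import *
from plant import *
import cv2
c=read_camera("wrist")
h=cv2.cvtColor(c["image"],cv2.COLOR_RGB2HSV)[:,:,2]
P=lambda x,z:round(float(wproj(c,jw(J,(x,.049,z)))[1]),1)
print("hous",P(-.062,.089),"bolt out",P(-.05,.085),P(-.05,.075),"in7",P(-.057,.085),"strap end",[round(float(wproj(c,sp(a,.096,.049,.004))[1]),1) for a in(0,.1,.2)])
print([(v,int(np.median(h[v,250:262]))) for v in range(155,200,2)])
print(close_job())
E
```

```text
hous 162.6 bolt out 176.0 173.3 in7 167.7 strap end [166.2, 169.6, 174.3]
[(155, 72), (157, 72), (159, 72), (161, 71), (163, 116), (165, 143), (167, 130), (169, 134), (171, 136), (173, 138), (175, 143), (177, 145), (179, 145), (181, 144), (183, 146), (185, 146), (187, 147), (189, 146), (191, 147), (193, 147), (195, 148), (197, 146), (199, 147)]
the job is handed in; nothing more can be done
None
```

I handed the job in at about 34 s, but `close_job()` gave no verdict: the blank is in both saddles with its butt pushed against the stop (about 9 N, under the 12 N slip limit), and by touch and camera the strap is latched, with its pressure on the blank not measured.

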